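Knock a chocolate ridge block out of its mould and close the roof of the house

ROBOT

A 6-joint arm with a two-finger parallel gripper is mounted at the origin on the work surface. World frame = base frame: x ahead of the robot, y to its left, z up, the work surface at z = 0. Lengths are in m, angles in rad, forces in N, time in s.
With the tool pointing down it reaches from about 0.3 to 0.875 m from the base axis. Payload 6.4 kg.
Tool frame: the origin (TCP) lies between the finger pads; the fingertips stand 8 mm ahead of it and the grasp point (between the pads) lies 11 mm behind it; z points along the fingers, x is the direction in which the jaws open and shut, and the axes are right-handed (so a half turn about z gives the same grasp; the last joint's range is limited). The gripper opens to 85 mm and grips with 20 to 120 N. Pads are 22 mm wide; open, the fingers measure 114 mm over their backs; the gripper's body (76 mm by 85 mm) begins 54 mm behind the grasp point. The pads swing forward as they close: fully open they stand 13 mm farther back than shut.
Start: joints at [0.99, 0.181, 1.607, -0, 1.354, -0.206], TCP at [0.21, 0.535, 0.239] pointing down, gripper open.
Joint ranges: [-2.99, 2.99], [-0.89, 2.07], [0.3, 2.58], [-1.14, 4.28], [0, 2.63], [-3.12, 3.12]. Speed limits (rad/s): [2.57, 2.57, 3.01, 3.14, 3.14, 3.14].

INTERFACE

Orientations are given as a unit quaternion [w, x, y, z].
In Python, from bench import ctrl gives the robot as it stands.
- The arm moves only by the tool drive_tool, never from a script. Its argument "commands" is a list of rows, each an object of numbers: "gripper": the closure, from 0 (fully open) to 1 (shut); "dx", "dy", "dz": the shift along the tool's x, y, z in cm; "turn": the turn about the tool's z in degrees. A call has 1 to 20 rows; each row is the pose to reach, as a shift and turn from the pose commanded when the call began, along the tool's axes at that moment; what a row does not reach only later rows make up. A row lasts 1/8 s, in which the tool goes at most 62.5 mm and 10.7 degrees, less where a joint would pass 70% of its speed; a pose out of reach is approached as far as the arm can. A call with a gripper value outside its range is refused whole. The fingers move at their own pace and stop on an object; the grip force is fixed at half the most. Time passes only in rows, so rows that repeat a pose let the fingers close. It gives the time, the measured TCP pose, the force and the opening at its end, in the units of the state.
- ctrl.get_obs(): the state, without advancing time (a new reading comes with each control period).
- ctrl.camera(name): name is "scene" or "top" or "wrist"; returns a dict with "image" (480x640x3 uint8, red, green, blue), "mtx" (3x3 intrinsics, pixels), "R" (3x3) and "t" (3): a world point X has camera coordinates R X + t. Camera axes: x right, y down, z forward; pixel columns grow to the right and rows downward; lengths in m; the calibration is good to about 2 mm. A picture is of the moment at which its call begins. There is no depth.
- ctrl.hand_in(): hands the job in, once; it reports no verdict.
The state is a dict: "time_s": time; "q": joint angles; "dq": joint speeds; "joint_efforts": joint torques, N m; "eef_pos": TCP position; "eef_rot": TCP orientation; "wrist_force": force on the tool from outside, world axes, zero at the start; "torque": the same for the moment, N m; "opening": opening from 0.0 (shut) to 1.0 (fully open).
Only numpy, scipy, OpenCV 4.12 (cv2) and the standard library are available. Lean on these libraries where they do the work, as an engineer would, in place of code of your own. Each camera call takes 0.05 s, during which the arm holds its last target.

TASK

Pull the ejector's sprung lever all the way towards the robot side so that its rod knocks the chocolate block up out of the mould onto the catches, then ease the lever slowly back to its rest (about three seconds; never let it fly back). Take the block out and set it, without dropping it, into the gap in the ridge of the chocolate house, flat, the same way up and in line with the two ridge blocks beside it, leaving the bowl, the jar and the scraper where they are.

Things in the scene. Friction and masses are not known exactly. Their poses are not given: they have to be found in the camera images.
- ejector: Steel mould ejector fixed to the table: block 110 (x) x 100 (y) mm, top face at 105 mm, base plate 140 x 110 x 10. Origin: centre of its underside; -x faces the robot, z up. Cavity in the top 58 (x) x 42 (y), 30 mm deep, holds the chocolate block flush. An 18 mm knockout rod rises through its floor as the lever, on the +y side, is pulled
- catches (a point): Point midway between the two catches, level with their flat tops, 117 mm above the table, over the cavity's centre. Catches stick out of two aluminium cheeks on the +y and -y sides of the cavity (46 mm long in x, 20 thick, inner faces 42 mm apart, tops at 145 mm). Sloped below, sprung: they give way as the block rises, snap in under it and hold it when the rod goes down
- lever (a joint): Lever angle, rad: 0 at rest (leaning 0.75 from vertical towards the ejector's +x), grows as the handle is pulled up and over to the ejector's -x; stop at 1.0. A spring drives it back: 2 N at the handle at rest, 14 N at full stroke. Rod rises 48 mm per rad; the catches snap under the block at about 0.9. It must never return faster than 1.5 rad/s (let go above about 0.3 rad, it does)
- lever_grip (a point): Middle of the lever's handle: a round black bar 18 mm thick, 85 mm long along the ejector's y, sticking out to +y from the lever arm's end, 46 mm to this point's -y side. Pinch from above, fingers closing along the ejector's x. Moves on an arc of radius 150 mm about lever_pivot in the ejector's x-z plane; height 170 mm at rest, 205 mm at full stroke
- lever_pivot (a point): Point on the lever's hinge axis (which runs along the ejector's y), in the plane of lever_grip, 60 mm above the table
- ridge_block: Chocolate block 56 (x) x 40 (y) x 30 (z) mm, about 80 g, two shallow lines on its top. Origin: centre of its underside. Starts in the cavity, underside at 75 mm, its x along the ejector's x. Ejected, it stands on the catches, underside at 117 mm, with the cheeks close at its long sides, so it can be gripped only by its two ends, over the 56 mm length
- house: Chocolate house fixed to the table, base 136 (x) x 172 (y) mm, ridge along its y. Origin: centre of its underside. The ridge beam is 40 mm wide, top at 100 mm; on it two fixed blocks, 40 (x) x 46 (y) x 30 mm, tops at 130 mm, leave a 68 mm gap. The roof falls away at 42 degrees to +x and -x. The block goes in with its 56 mm along the ridge, so it must be held there over its 40 mm width
- ridge_gap (a point): Centre of the gap in the ridge, on top of the beam, 100 mm above the house's origin: where the underside centre of the block belongs
- mat: Grey mat 110 x 110 x 3 mm fixed to the table, free of other things: room to put the block down and take it again the other way round. Origin: centre of its underside
- bowl: Bystander: white bowl, 110 mm wide, 50 mm high; origin under its centre
- jar: Bystander: amber jar with steel cap, 66 mm wide, 100 mm high; origin under its centre
- scraper: Bystander: steel dough scraper lying flat, blade 70 (x) x 110 (y) mm, round wooden handle 20 mm thick along its +x edge; origin under the blade's centre
There are look-alikes about, which are no part of the job. There is more than one size of the house; the job needs the largest.

How it is judged:
On the way, in this order (a step that is already met when the one before it is completed fails the run):
1. the lever has been pulled through its full stroke (0.94 rad or more), the block still in the ejector (value of joint lever above 0.94 rad and horizontal distance between ridge_block and ejector below 0.02 m and z of ridge_block in the frame of ejector above 0.115 m), for 0.1 s.
2. the lever is back at rest (below 0.08 rad) and the block stands on the catches (value of joint lever below 0.08 rad and horizontal distance between ridge_block and ejector below 0.02 m and z of ridge_block in the frame of ejector above 0.113 m), for 0.2 s.
3. the block is in the gap of the ridge (horizontal distance between ridge_block and ridge_gap below 0.01 m and z of ridge_block in the frame of house between 0.097 and 0.103 m and angle between the x axis of ridge_block and the y axis of house, either way round below 0.12 rad and angle between ridge_block's own z axis and vertical below 0.06 rad), for 0.2 s.
At the end, for the whole second after the job is handed in: The block stands let go and still in the ridge gap: underside within 3 mm of the beam's top, centre within 10 mm of the gap's centre, its long side within 0.12 rad of the ridge, upright within 0.06 rad; the lever is at rest (below 0.08 rad) (all of step 3 and value of joint lever below 0.08 rad and linear speed of ridge_block below 0.02 m/s and contact force between the fingers and ridge_block below 0.05 N); the robot touches nothing.
It fails at once if the lever flies back (faster than 1.5 rad/s) (velocity of joint lever below -1.5 rad/s).
It fails at once if the block is dropped (falls freely faster than 0.5 m/s) (linear speed of ridge_block above 0.5 m/s and contact force between the fingers and ridge_block below 0.05 N).
It fails at once if a bystander is moved more than 40 mm (distance of any of bowl, jar, scraper from where it was at the start of the episode above 0.04 m).
It also fails if it takes over 72 s, if anything falls off the work surface, if the arm or the gripper's body presses on something with over 40 N, if the wrist force passes 120 N, or if a joint passes its speed limit or range.

## Working session

There is one attempt and no reset: what is moved stays moved. The work goes in short steps, Python scripts to look and compute and a tool call to move; the robot and the scene stay as the last step left them, time stands still between calls to the robot, and variables do not carry over. Pictures are saved under pics/ and viewed, and the job is handed in when it is done.

Besides the shell and the picture viewer there is one more tool, called by a JSON object that holds its "name" and its "arguments", one argument or row to a line. drive_tool: Moves the arm, as the interface text tells. Its arguments: {"type":"object","properties":{"commands":{"type":"array","items":{"type":"object","properties":{"gripper":{"type":"number"},"dx":{"type":"number"},"dy":{"type":"number"},"dz":{"type":"number"},"turn":{"type":"number"}}}}},"required":["commands"]}

```bash
ls; mkdir -p pics
python3 - <<'E'
from bench import ctrl
import cv2,json
o=ctrl.get_obs();print(o)
for n in("scene","top","wrist"):
    c=ctrl.camera(n);cv2.imwrite(f"pics/{n}0.png",c["image"][:,:,::-1]);print(n,c["mtx"],c["R"],c["t"])
E
```

```text
pics
{'time_s': 0.0, 'q': array([ 9.89683499e-01,  1.81525515e-01,  1.60798041e+00, -3.87028850e-05,
        1.35377232e+00, -2.06311824e-01]), 'dq': array([ 0.00016639, -0.00015145,  0.00094123, -0.00022249,  0.00048995,
        0.00091403]), 'joint_efforts': array([-4.98757236e-04, -4.44857633e+01, -3.51338446e+01, -2.89562749e-04,
        8.82898428e-03, -1.82126553e-05]), 'eef_pos': array([0.21021091, 0.53464094, 0.23840619]), 'eef_rot': array([ 3.39197894e-04,  8.26461916e-01,  5.62991998e-01, -7.71755309e-04]), 'wrist_force': array([1.0635257 , 0.76807587, 0.64830888]), 'torque': array([-0.0143324 ,  0.01166675,  0.01585195]), 'opening': 0.9980693234758883}
scene [[522.67119084   0.         303.10478288]
 [  0.         522.67119084 228.83535078]
 [  0.           0.           1.        ]] [[ 0.80544268  0.59256343  0.01143089]
 [ 0.47325662 -0.63142506 -0.61427239]
 [-0.35677761  0.50017095 -0.78901125]] [-0.3976744  -0.24260402  1.61606434]
top [[517.32275113   0.         320.23018815]
 [  0.         517.32275113 239.26045237]
 [  0.           0.           1.        ]] [[ 0.01630146 -0.99986262 -0.00300153]
 [-0.99785075 -0.01607796 -0.06352463]
 [ 0.06346765  0.00403063 -0.99797576]] [-0.06915945  0.56821493  1.2104873 ]
wrist [[353.97659659   0.         318.42565344]
 [  0.         353.97659659 232.56072481]
 [  0.           0.           1.        ]] [[ 0.36582597  0.93068167 -0.00172903]
 [ 0.88007815 -0.34532963  0.32589861]
 [ 0.30271078 -0.12074386 -0.94540314]] [-0.57464828 -0.04286822  0.38120536]
```

View pics/scene0.png

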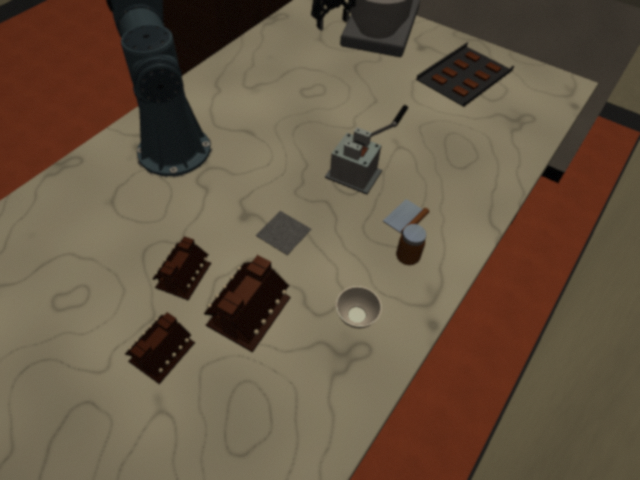

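View pics/top0.png

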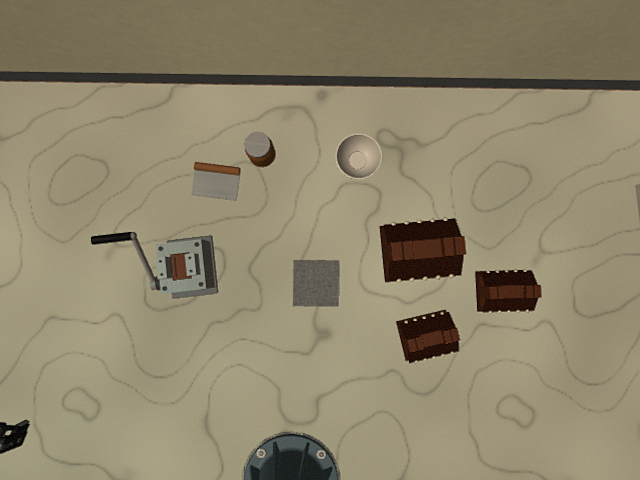

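View pics/wrist0.png

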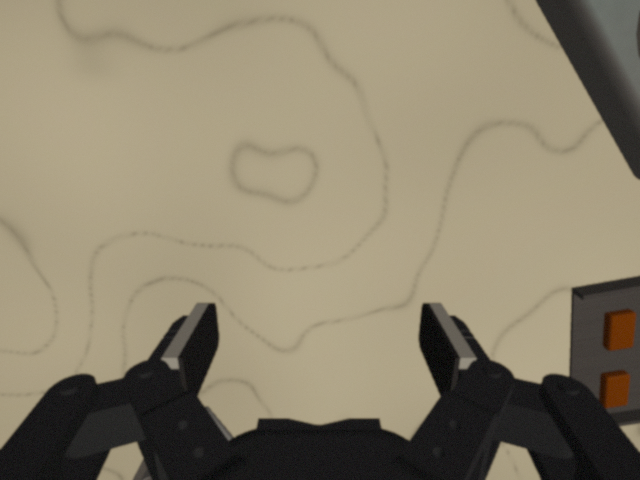

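The top view shows the ejector at about (187,267) and its handle at (92–132,239). There are three houses: (422,250) is the largest, with smaller ones at (508,291) and (428,336). The mat is at (316,283), bowl (359,156), jar (260,150), scraper (216,181). The tray of chocolates near the other machine in the scene view (465,74) is a look-alike for the block. The candidates are:
- **Block:** the one in the ejector cavity (180,266), not the tray pieces.
- **House:** (422,250).

I'll check both in close crops.

Run:
```python
import cv2,numpy as np
t=cv2.imread("pics/top0.png")
a=cv2.resize(t[215:315,80:230],None,fx=5,fy=5,interpolation=cv2.INTER_CUBIC)
b=cv2.resize(t[205:295,370:480],None,fx=6,fy=6,interpolation=cv2.INTER_CUBIC)
cv2.imwrite("pics/ca.png",a);cv2.imwrite("pics/cb.png",cv2.convertScaleAbs(b,alpha=1.8))
```

```text
(no output)
```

View pics/ca.png

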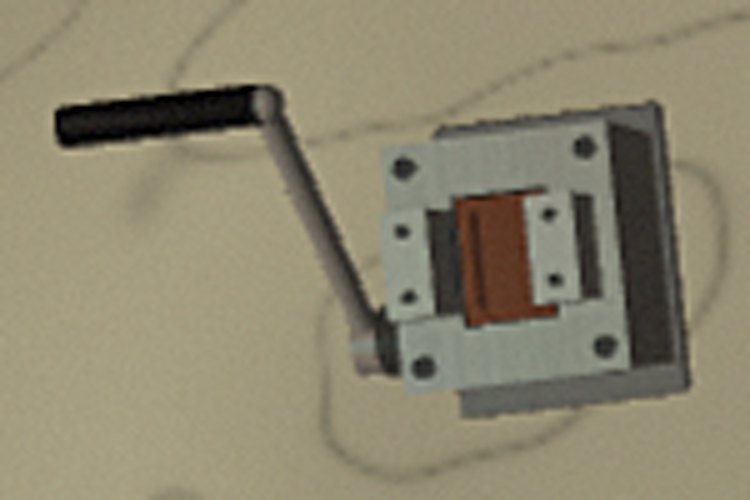

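View pics/cb.png

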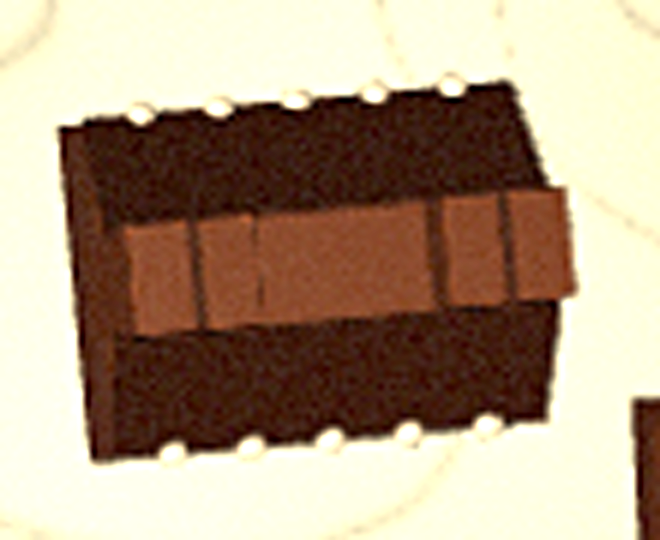

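The crops confirm both choices. The first shows the brown block in the steel ejector's cavity, between the two cheeks, with the handle at crop (60–280,105). The second shows the largest house with its gap between ridge blocks at crop x 255–430. Next step is turning these pixels into positions.

```bash
cat > h.py <<'E'
import numpy as np,cv2
from bench import ctrl
T=dict(mtx=np.array([[517.32275113,0,320.23018815],[0,517.32275113,239.26045237],[0,0,1]]),R=np.array([[0.01630146,-0.99986262,-0.00300153],[-0.99785075,-0.01607796,-0.06352463],[0.06346765,0.00403063,-0.99797576]]),t=np.array([-0.06915945,0.56821493,1.2104873]))
def ray(c,uv,z):
    uv=np.atleast_2d(uv).astype(float)
    d=(np.linalg.inv(c["mtx"])@np.c_[uv,np.ones(len(uv))].T).T@c["R"]
    o=-c["R"].T@c["t"]
    return o+d*((z-o[2])/d[:,2])[:,None]
def proj(c,X):
    p=(c["R"]@np.atleast_2d(X).T).T+c["t"];p=p@c["mtx"].T;return p[:,:2]/p[:,2:]
def crop(p,s,x0,y0): return (np.array(p,float)+.5)/s-.5+[x0,y0]
def tool():
    from scipy.spatial.transform import Rotation as Ro
    o=ctrl.get_obs();q=o["eef_rot"];return o,Ro.from_quat(q[[1,2,3,0]]).as_matrix()
def go(target,xdir=None):
    "shift in tool axes (cm) and turn (deg) to target TCP, jaw axis along xdir (mod 180)"
    o,R=tool();d=R.T@(np.array(target)-o["eef_pos"])*100
    s=f"dxyz {np.round(d,2)}"
    if xdir is not None:
        v=R.T@np.array(xdir);a=np.degrees(np.arctan2(v[1],v[0]));s+=f" turn {(a+90)%180-90:.1f}"
    print("tcp",o["eef_pos"].round(4),s)
E
python3 - <<'E'
from h import *
e=ray(T,crop([(385,150),(607,122),(630,368),(403,392)],5,80,215),.105)
print(e.round(4));c=e.mean(0);print("ej",c)
print([np.linalg.norm(e[i]-e[i-1]).round(4) for i in range(4)])
for a,b in((3,0),(2,1)):
    v=e[b]-e[a];print("xdir",np.degrees(np.arctan2(v[1],v[0])))
for a,b in((1,0),(2,3)):
    v=e[b]-e[a];print("ydir",np.degrees(np.arctan2(v[1],v[0])))
h=ray(T,crop([(58,126),(255,104)],5,80,215),.17);print("handle",h.round(4),h.mean(0));v=h[0]-h[1];print(np.linalg.norm(v),np.degrees(np.arctan2(v[1],v[0])))
r=ray(T,crop([(125,226),(567,187),(577,295),(133,335)],6,370,205),.13)
print("house",r.round(4),r.mean(0))
print([np.linalg.norm(r[i]-r[i-1]).round(4) for i in range(4)])
for a,b in((1,0),(2,3)):
    v=r[b]-r[a];print("ydir",np.degrees(np.arctan2(v[1],v[0])))
mm=ray(T,[316,283],.003);print("mat",mm)
E
```

```text
[[0.5461 0.3006 0.105 ]
 [0.5601 0.2029 0.105 ]
 [0.4521 0.1895 0.105 ]
 [0.44   0.2888 0.105 ]]
ej [0.49955337 0.24541985 0.105     ]
[np.float64(0.1068), np.float64(0.0986), np.float64(0.1088), np.float64(0.1001)]
xdir 6.330230187189152
xdir 7.099131253051706
ydir 98.13458251308901
ydir 96.95562988415908
handle [[0.5508 0.4164 0.17  ]
 [0.5613 0.3346 0.17  ]] [0.5560332  0.37549532 0.17      ]
0.08244960747259361 97.31940018292065
house [[ 0.5581 -0.2118  0.13  ]
 [ 0.5747 -0.3705  0.13  ]
 [ 0.5359 -0.374   0.13  ]
 [ 0.519  -0.215   0.13  ]] [ 0.54694899 -0.29281717  0.13      ]
[np.float64(0.0392), np.float64(0.1596), np.float64(0.0389), np.float64(0.1599)]
ydir 95.97313400534006
ydir 96.07315870636121
mat [[ 0.46527943 -0.05147725  0.003     ]]
```

Run:
```python
from h import *
a=np.radians(7.1)
go((.556,.378,.24),(np.cos(a),np.sin(a),0))
c=ctrl.camera("scene");print(proj(c,[(.556,.3755,.17),(.4995,.2454,.105),(.547,-.2928,.1)]))
```

```text
tcp [0.2103 0.5348 0.2386] dxyz [-1.93 37.91 -0.15] turn 61.4
[[400.65063192 114.8080274 ]
 [356.60436994 149.01982648]
 [246.50909235 289.91851502]]
```

{"name": "drive_tool", "arguments": {
  "commands": [
    {"dx": -0.2,"dy": 4,"dz": -0.1,"turn": 7,"gripper": 0},
    {"dx": -0.4,"dy": 8,"dz": -0.1,"turn": 14},
    {"dx": -0.6,"dy": 12,"dz": -0.1,"turn": 21},
    {"dx": -0.8,"dy": 17,"dz": -0.1,"turn": 28},
    {"dx": -1.1,"dy": 22,"dz": -0.1,"turn": 35},
    {"dx": -1.3,"dy": 27,"dz": -0.1,"turn": 42},
    {"dx": -1.6,"dy": 32,"dz": -0.1,"turn": 49},
    {"dx": -1.8,"dy": 35,"dz": -0.1,"turn": 56},
    {"dx": -1.9,"dy": 37.9,"dz": -0.1,"turn": 61.4},
    {"dx": -1.9,"dy": 37.9,"dz": -0.1,"turn": 61.4},
    {"dx": -1.9,"dy": 37.9,"dz": -0.1,"turn": 61.4}
  ]
}}

```text
invalid input at $.commands[1]: expected keys gripper, dx, dy, dz, turn
```

Run:
```python
from h import *
a=np.radians(7.1)
go((.556,.3778,.158),(np.cos(a),np.sin(a),0))
c=ctrl.camera("wrist");cv2.imwrite("pics/w1.png",c["image"][:,:,::-1]);print(proj(c,[(.556,.3755,.17)]))
```

```text
tcp [0.2103 0.5348 0.2387] dxyz [-1.95 37.92  8.06] turn 61.4
[[295.49319927 615.73548296]]
```

View pics/w1.png

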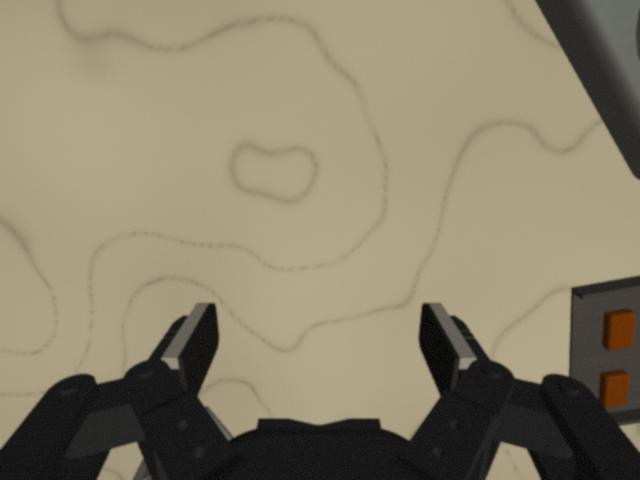

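The call was refused, so the arm didn't move and the view is unchanged. Every row needs all five keys.

{"name": "drive_tool", "arguments": {
  "commands": [
    {"dx": -0.2,"dy": 4,"dz": -0.1,"turn": 7,"gripper": 0},
    {"dx": -0.4,"dy": 8,"dz": -0.1,"turn": 14,"gripper": 0},
    {"dx": -0.6,"dy": 12,"dz": -0.1,"turn": 21,"gripper": 0},
    {"dx": -0.8,"dy": 17,"dz": -0.1,"turn": 28,"gripper": 0},
    {"dx": -1.1,"dy": 22,"dz": -0.1,"turn": 35,"gripper": 0},
    {"dx": -1.3,"dy": 27,"dz": -0.1,"turn": 42,"gripper": 0},
    {"dx": -1.6,"dy": 32,"dz": -0.1,"turn": 49,"gripper": 0},
    {"dx": -1.8,"dy": 35,"dz": -0.1,"turn": 56,"gripper": 0},
    {"dx": -1.9,"dy": 37.9,"dz": -0.1,"turn": 61.4,"gripper": 0},
    {"dx": -1.9,"dy": 37.9,"dz": -0.1,"turn": 61.4,"gripper": 0},
    {"dx": -1.9,"dy": 37.9,"dz": -0.1,"turn": 61.4,"gripper": 0}
  ]
}}

```text
time_s: 1.62
eef_pos: [0.5556, 0.3788, 0.2399]
eef_rot: [0.0, 0.998, 0.063, -0.001]
wrist_force: [0.1, -0.2, -0.7]
opening: 0.999
```

Run:
```python
from h import *
a=np.radians(7.1)
go((.556,.3778,.158),(np.cos(a),np.sin(a),0))
c=ctrl.camera("wrist");cv2.imwrite("pics/w1.png",c["image"][:,:,::-1]);print(proj(c,[(.556,.3755,.17)]))
```

```text
tcp [0.5556 0.3788 0.2399] dxyz [0.04 0.11 8.19] turn 0.1
[[317.58986771 258.36464255]]
```

View pics/w1.png

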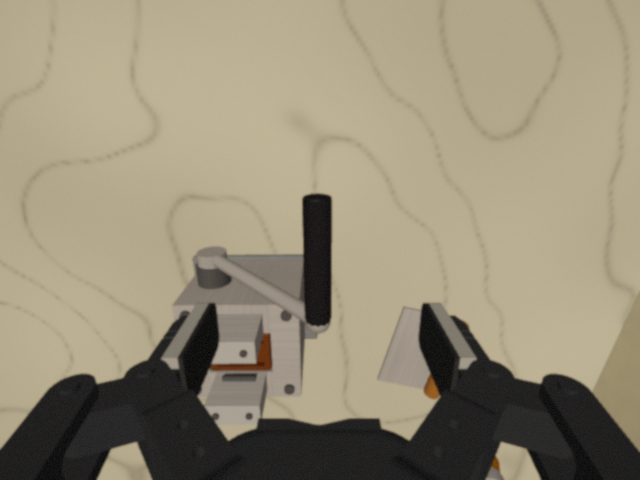

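In the wrist view the handle runs upright at (317,195–322), centred between the fingers and in line with them. The predicted grip point (318,258) falls on its middle. Going down to grip it.

{"name": "drive_tool", "arguments": {
  "commands": [
    {"dx": 0,"dy": 0,"dz": 3,"turn": 0,"gripper": 0},
    {"dx": 0,"dy": 0.1,"dz": 6,"turn": 0,"gripper": 0},
    {"dx": 0,"dy": 0.1,"dz": 8.2,"turn": 0,"gripper": 0},
    {"dx": 0,"dy": 0.1,"dz": 8.2,"turn": 0,"gripper": 0.2},
    {"dx": 0,"dy": 0.1,"dz": 8.2,"turn": 0,"gripper": 1},
    {"dx": 0,"dy": 0.1,"dz": 8.2,"turn": 0,"gripper": 1},
    {"dx": 0,"dy": 0.1,"dz": 8.2,"turn": 0,"gripper": 1},
    {"dx": 0,"dy": 0.1,"dz": 8.2,"turn": 0,"gripper": 1},
    {"dx": 0,"dy": 0.1,"dz": 8.2,"turn": 0,"gripper": 1},
    {"dx": 0,"dy": 0.1,"dz": 8.2,"turn": 0,"gripper": 1}
  ]
}}

```text
time_s: 2.92
eef_pos: [0.5553, 0.3779, 0.1598]
eef_rot: [-0.0, 0.998, 0.062, -0.001]
wrist_force: [-7.0, -1.5, 6.5]
opening: 0.191
```

Run:
```python
from h import *
o,R=tool();print(o["eef_pos"],R.round(3),o["opening"],o["wrist_force"])
for th in np.linspace(0,1.0,17):
    print(th.round(3),round(15*(np.sin(.75-th)-np.sin(.75)),2),round(-15*(np.cos(.75-th)-np.cos(.75)),2))
```

```text
[0.55528377 0.37793531 0.15978982] [[ 0.992  0.125 -0.002]
 [ 0.125 -0.992 -0.   ]
 [-0.002 -0.    -1.   ]] 0.1905921366106565 [-7.0435863  -1.51892226  6.46282406]
0.0 0.0 -0.0
0.062 -0.71 -0.62
0.125 -1.45 -1.19
0.188 -2.23 -1.71
0.25 -3.03 -2.19
0.312 -3.87 -2.61
0.375 -4.73 -2.98
0.438 -5.61 -3.3
0.5 -6.51 -3.56
0.562 -7.43 -3.76
0.625 -8.35 -3.91
0.688 -9.29 -4.0
0.75 -10.22 -4.02
0.812 -11.16 -4.0
0.875 -12.09 -3.91
0.938 -13.02 -3.76
1.0 -13.94 -3.56
```

{"name": "drive_tool", "arguments": {
  "commands": [
    {"dx": -0.7,"dy": 0,"dz": -0.6,"turn": 0,"gripper": 1},
    {"dx": -1.45,"dy": 0,"dz": -1.2,"turn": 0,"gripper": 1},
    {"dx": -2.2,"dy": 0,"dz": -1.7,"turn": 0,"gripper": 1},
    {"dx": -3.05,"dy": 0,"dz": -2.2,"turn": 0,"gripper": 1},
    {"dx": -3.9,"dy": 0,"dz": -2.6,"turn": 0,"gripper": 1},
    {"dx": -4.7,"dy": 0,"dz": -3.0,"turn": 0,"gripper": 1},
    {"dx": -5.6,"dy": 0,"dz": -3.3,"turn": 0,"gripper": 1},
    {"dx": -6.5,"dy": 0,"dz": -3.55,"turn": 0,"gripper": 1},
    {"dx": -6.5,"dy": 0,"dz": -3.55,"turn": 0,"gripper": 1}
  ]
}}

```text
time_s: 4.05
eef_pos: [0.4964, 0.3701, 0.1979]
eef_rot: [-0.001, 0.998, 0.062, 0.006]
wrist_force: [10.8, -0.5, 4.7]
opening: 0.184
```

Run:
```python
from h import *
o,R=tool();print(o["eef_pos"],o["wrist_force"],o["opening"])
d=R.T@(o["eef_pos"]-np.array([0.55528377,0.37793531,0.15978982]));print(d)
c=ctrl.camera("wrist");cv2.imwrite("pics/w2.png",c["image"][:,:,::-1])
```

```text
[0.49635596 0.3700966  0.19788297] [10.7691383  -0.53692062  4.66210554] 0.18384875211389007
[-0.05895503  0.00043127 -0.03884764]
```

View pics/w2.png

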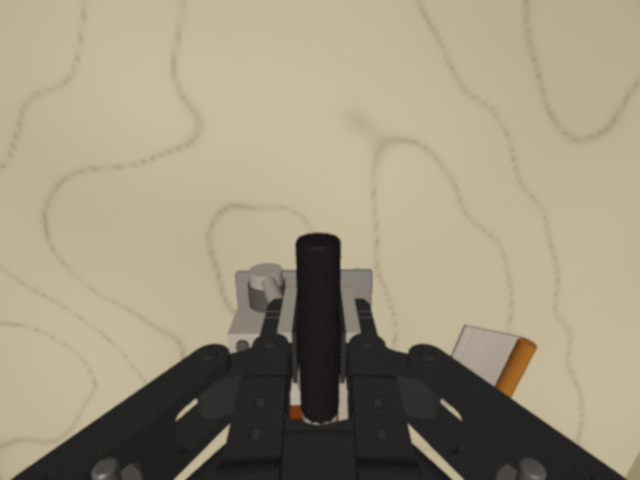

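The wrist view shows the handle still held between the pads at (318,240–420), with the lever upright and part way through its stroke. I'll pull through the rest.

{"name": "drive_tool", "arguments": {
  "commands": [
    {"dx": -0.9,"dy": 0,"dz": -0.2,"turn": 0,"gripper": 1},
    {"dx": -1.85,"dy": 0,"dz": -0.35,"turn": 0,"gripper": 1},
    {"dx": -2.8,"dy": 0,"dz": -0.45,"turn": 0,"gripper": 1},
    {"dx": -3.75,"dy": 0,"dz": -0.45,"turn": 0,"gripper": 1},
    {"dx": -4.7,"dy": 0,"dz": -0.45,"turn": 0,"gripper": 1},
    {"dx": -5.6,"dy": 0,"dz": -0.35,"turn": 0,"gripper": 1},
    {"dx": -6.5,"dy": 0,"dz": -0.2,"turn": 0,"gripper": 1},
    {"dx": -7.4,"dy": 0,"dz": 0,"turn": 0,"gripper": 1},
    {"dx": -7.8,"dy": 0,"dz": 0,"turn": 0,"gripper": 1},
    {"dx": -7.8,"dy": 0,"dz": 0,"turn": 0,"gripper": 1}
  ]
}}

```text
time_s: 5.35
eef_pos: [0.4234, 0.3605, 0.2026]
eef_rot: [-0.002, 0.998, 0.062, 0.011]
wrist_force: [13.3, -7.6, 23.7]
opening: 0.186
```

Run:
```python
from h import *
o,R=tool();print(o["eef_pos"],o["wrist_force"],o["opening"])
d=R.T@(o["eef_pos"]-np.array([0.55528377,0.37793531,0.15978982]));print(d)
c=ctrl.camera("wrist");cv2.imwrite("pics/w3.png",c["image"][:,:,::-1])
c=ctrl.camera("scene");cv2.imwrite("pics/s3.png",cv2.resize(c["image"][90:210,290:450,::-1],None,fx=5,fy=5,interpolation=cv2.INTER_CUBIC))
```

```text
[0.4234013  0.36053478 0.20257844] [13.30291388 -7.60130341 23.66151505] 0.18617951414903255
[-0.13199475  0.0009682  -0.04585933]
```

View pics/s3.png

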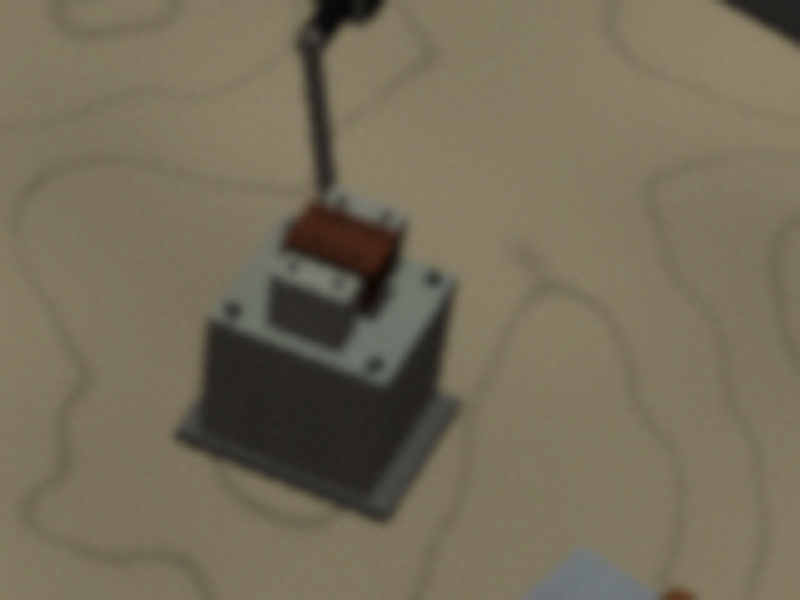

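The block now stands up between the cheeks (crop (345,235)) and the lever has passed vertical. By the TCP it is near 0.94 rad with no sign of the stop yet, so I'll pull a little further and relieve the vertical load.

{"name": "drive_tool", "arguments": {
  "commands": [
    {"dx": -0.3,"dy": 0,"dz": -0.2,"turn": 0,"gripper": 1},
    {"dx": -0.7,"dy": 0,"dz": -0.3,"turn": 0,"gripper": 1},
    {"dx": -0.9,"dy": 0,"dz": -0.3,"turn": 0,"gripper": 1},
    {"dx": -0.9,"dy": 0,"dz": -0.3,"turn": 0,"gripper": 1}
  ]
}}

```text
time_s: 5.95
eef_pos: [0.4155, 0.3594, 0.2017]
eef_rot: [-0.002, 0.998, 0.061, 0.012]
wrist_force: [28.5, -0.1, -2.2]
opening: 0.188
```

Run:
```python
from h import *
o,R=tool();print(o["eef_pos"],o["wrist_force"],o["opening"])
d=R.T@(o["eef_pos"]-np.array([0.55528377,0.37793531,0.15978982]));print(d)
e=np.array([.4995,.2454,0]);a=np.radians(7.1);ex=np.array([np.cos(a),np.sin(a),0]);ey=np.array([-ex[1],ex[0],0]);
g=np.array([.556,.3755,.17]);piv=g-.1022*ex;piv[2]=.06
c=ctrl.camera("scene")
for th in(.85,.9,.95,1.):
    p=piv+.15*(np.sin(.75-th)*ex+[0,0,np.cos(.75-th)])-.046*ey
    print(th,(proj(c,[p])[0]-[290,90])*5)
cv2.imwrite("pics/s4.png",cv2.resize(c["image"][90:210,290:450,::-1],None,fx=5,fy=5,interpolation=cv2.INTER_CUBIC))
c=ctrl.camera("wrist");cv2.imwrite("pics/w4.png",c["image"][:,:,::-1])
```

```text
[0.41549305 0.35936434 0.20171953] [28.46595711 -0.07340095 -2.19327221] 0.18827491392144552
[-0.13997547  0.00125521 -0.04527381]
0.85 [336.53327837  46.18615628]
0.9 [324.29179604  43.27672332]
0.95 [312.13266996  40.95107121]
1.0 [300.09244943  39.21247096]
```

View pics/s4.png

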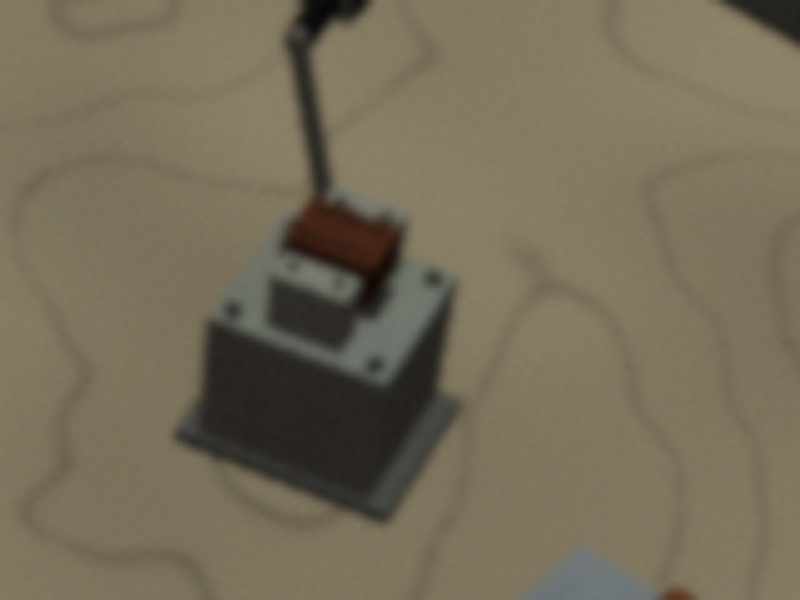

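View pics/w4.png

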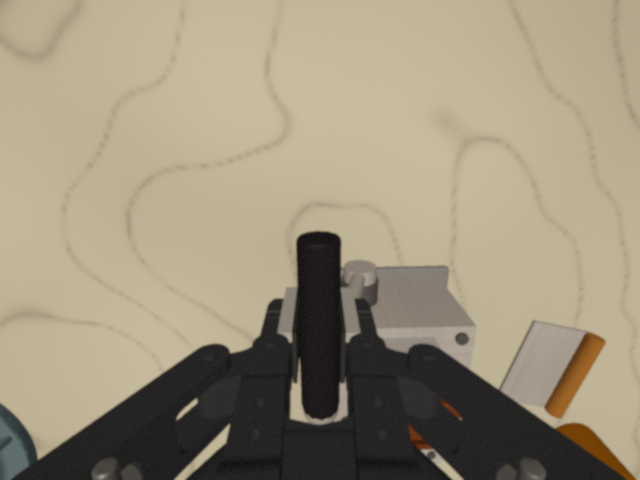

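The stop is reached: wrist force jumped to 28 N and the arm's end is at crop (298,38), matching the 1.0 rad prediction of (300,39). The block is up and the handle is still firmly held. Easing back over about three seconds.

Run:
```python
import numpy as np
for k in range(1,25):
    th=1-k/24
    off=1.26*min(1,k/8)
    print(k,round(13.94+15*(np.sin(.75-th)-np.sin(.75))+off,2),round(3.56-15*(np.cos(.75-th)-np.cos(.75)),2))
```

```text
1 0.77 -0.14
2 1.54 -0.26
3 2.32 -0.35
4 3.1 -0.41
5 3.88 -0.45
6 4.66 -0.46
7 5.44 -0.45
8 6.22 -0.41
9 6.85 -0.35
10 7.46 -0.26
11 8.08 -0.14
12 8.69 0.0
13 9.29 0.17
14 9.88 0.36
15 10.47 0.58
16 11.05 0.82
17 11.61 1.08
18 12.17 1.37
19 12.71 1.68
20 13.24 2.02
21 13.75 2.37
22 14.25 2.75
23 14.73 3.14
24 15.2 3.56
```

{"name": "drive_tool", "arguments": {
  "commands": [
    {"dx": 0.75,"dy": 0,"dz": -0.15,"turn": 0,"gripper": 1},
    {"dx": 1.5,"dy": 0,"dz": -0.25,"turn": 0,"gripper": 1},
    {"dx": 2.3,"dy": 0,"dz": -0.35,"turn": 0,"gripper": 1},
    {"dx": 3.1,"dy": 0,"dz": -0.4,"turn": 0,"gripper": 1},
    {"dx": 3.9,"dy": 0,"dz": -0.45,"turn": 0,"gripper": 1},
    {"dx": 4.65,"dy": 0,"dz": -0.45,"turn": 0,"gripper": 1},
    {"dx": 5.4,"dy": 0,"dz": -0.45,"turn": 0,"gripper": 1},
    {"dx": 6.2,"dy": 0,"dz": -0.4,"turn": 0,"gripper": 1},
    {"dx": 6.85,"dy": 0,"dz": -0.35,"turn": 0,"gripper": 1},
    {"dx": 7.5,"dy": 0,"dz": -0.25,"turn": 0,"gripper": 1},
    {"dx": 8.1,"dy": 0,"dz": -0.15,"turn": 0,"gripper": 1},
    {"dx": 8.7,"dy": 0,"dz": 0,"turn": 0,"gripper": 1}
  ]
}}

```text
time_s: 7.55
eef_pos: [0.4926, 0.3696, 0.1971]
eef_rot: [-0.0, 0.998, 0.062, 0.001]
wrist_force: [5.4, -0.7, 0.8]
opening: 0.188
```

Run:
```python
from h import *
o,R=tool();print(o["eef_pos"],o["wrist_force"],o["opening"])
c=ctrl.camera("wrist");cv2.imwrite("pics/w5.png",c["image"][:,:,::-1])
c=ctrl.camera("scene");cv2.imwrite("pics/s5.png",cv2.resize(c["image"][90:210,290:450,::-1],None,fx=5,fy=5,interpolation=cv2.INTER_CUBIC))
```

```text
[0.49263965 0.3696104  0.19713739] [ 5.42161234 -0.65715105  0.76868496] 0.18820528046827997
```

View pics/s5.png

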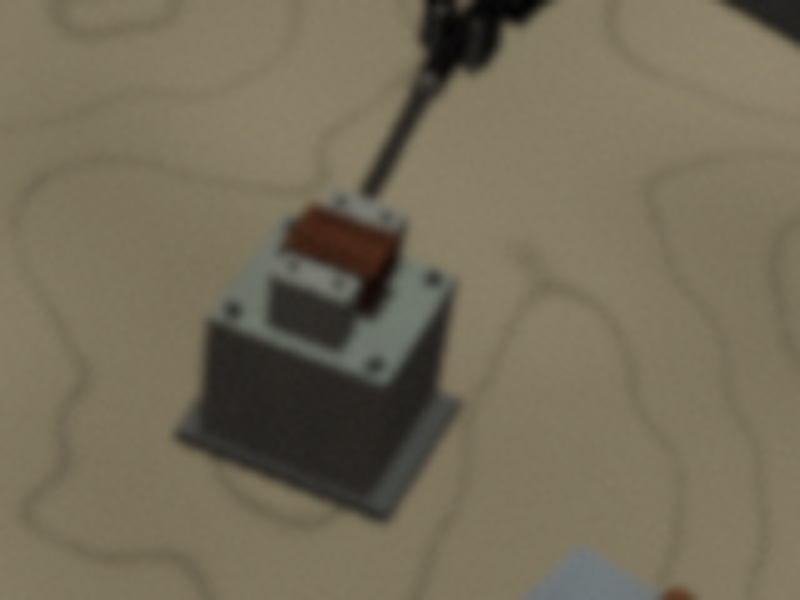

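View pics/w5.png

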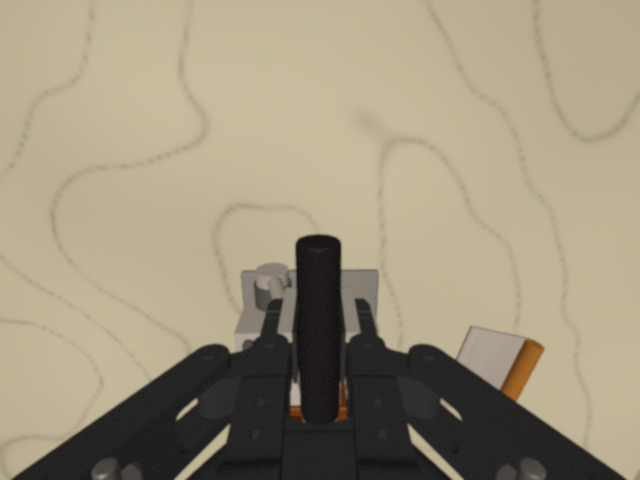

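The handle is still held at (318,240–420), the lever is half way back, and the block has stayed up on the catches. Easing it the rest of the way.

{"name": "drive_tool", "arguments": {
  "commands": [
    {"dx": 0.6,"dy": 0,"dz": 0.15,"turn": 0,"gripper": 1},
    {"dx": 1.2,"dy": 0,"dz": 0.35,"turn": 0,"gripper": 1},
    {"dx": 1.8,"dy": 0,"dz": 0.6,"turn": 0,"gripper": 1},
    {"dx": 2.35,"dy": 0,"dz": 0.8,"turn": 0,"gripper": 1},
    {"dx": 2.9,"dy": 0,"dz": 1.1,"turn": 0,"gripper": 1},
    {"dx": 3.5,"dy": 0,"dz": 1.35,"turn": 0,"gripper": 1},
    {"dx": 4.0,"dy": 0,"dz": 1.7,"turn": 0,"gripper": 1},
    {"dx": 4.55,"dy": 0,"dz": 2.0,"turn": 0,"gripper": 1},
    {"dx": 5.05,"dy": 0,"dz": 2.35,"turn": 0,"gripper": 1},
    {"dx": 5.55,"dy": 0,"dz": 2.75,"turn": 0,"gripper": 1},
    {"dx": 6.05,"dy": 0,"dz": 3.15,"turn": 0,"gripper": 1},
    {"dx": 6.5,"dy": 0,"dz": 3.55,"turn": 0,"gripper": 1},
    {"dx": 6.7,"dy": 0,"dz": 3.7,"turn": 0,"gripper": 1},
    {"dx": 6.7,"dy": 0,"dz": 3.7,"turn": 0,"gripper": 1}
  ]
}}

```text
time_s: 9.4
eef_pos: [0.5557, 0.378, 0.1618]
eef_rot: [0.001, 0.998, 0.063, -0.003]
wrist_force: [-20.5, -2.3, 17.1]
opening: 0.184
```

Run:
```python
from h import *
o,R=tool();print(o["eef_pos"],o["wrist_force"],o["opening"])
c=ctrl.camera("scene");cv2.imwrite("pics/s6.png",cv2.resize(c["image"][90:210,290:450,::-1],None,fx=5,fy=5,interpolation=cv2.INTER_CUBIC))
ex=np.array([np.cos(.124),np.sin(.124),0]);ey=np.array([-ex[1],ex[0],0]);
g=np.array([.556,.3755,.17]);piv=g-.1022*ex;piv[2]=.06
for th in(0,.05,.1):
    p=piv+.15*(np.sin(.75-th)*ex+[0,0,np.cos(.75-th)])-.046*ey
    print(th,(proj(c,[p])[0]-[290,90])*5)
```

```text
[0.55565571 0.37796471 0.16176511] [-20.5285787   -2.34057375  17.07680843] 0.18441899579158225
0 [521.05718188 171.54977061]
0.05 [513.01883814 161.22023913]
0.1 [504.47684314 151.11760222]
```

View pics/s6.png

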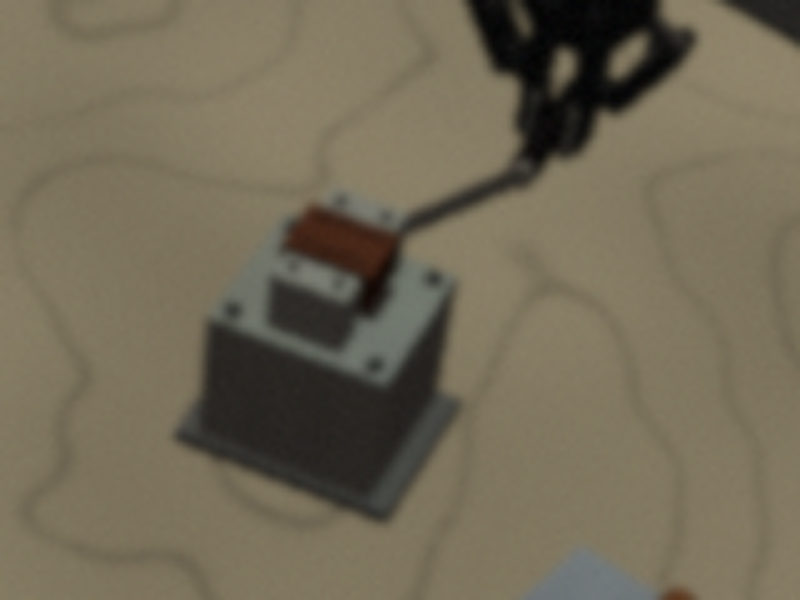

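The arm's end at crop (521,170) matches 0 rad (521,172), and the TCP is back where it gripped. The lever is pressed onto its rest stop and the block stands on the catches. I'll relieve the push, open, and rise.

{"name": "drive_tool", "arguments": {
  "commands": [
    {"dx": -0.3,"dy": 0,"dz": -0.2,"turn": 0,"gripper": 1},
    {"dx": -0.3,"dy": 0,"dz": -0.2,"turn": 0,"gripper": 0.6},
    {"dx": -0.3,"dy": 0,"dz": -0.2,"turn": 0,"gripper": 0},
    {"dx": -0.3,"dy": 0,"dz": -0.2,"turn": 0,"gripper": 0},
    {"dx": -0.3,"dy": 0,"dz": -0.2,"turn": 0,"gripper": 0},
    {"dx": -0.3,"dy": 0,"dz": -0.2,"turn": 0,"gripper": 0},
    {"dx": -0.3,"dy": 0,"dz": -3,"turn": 0,"gripper": 0},
    {"dx": -0.3,"dy": 0,"dz": -7,"turn": 0,"gripper": 0},
    {"dx": -0.3,"dy": 0,"dz": -9,"turn": 0,"gripper": 0},
    {"dx": -0.3,"dy": 0,"dz": -9,"turn": 0,"gripper": 0}
  ]
}}

```text
time_s: 10.7
eef_pos: [0.5562, 0.378, 0.2516]
eef_rot: [-0.001, 0.998, 0.062, 0.002]
wrist_force: [0.5, -0.1, -0.4]
opening: 0.998
```

Run:
```python
from h import *
o,R=tool();print(o["eef_pos"],o["wrist_force"],o["opening"])
c=ctrl.camera("top");cv2.imwrite("pics/t7.png",c["image"][:,:,::-1])
i=c["image"]
cv2.imwrite("pics/t7c.png",cv2.resize(i[215:315,80:230,::-1],None,fx=5,fy=5,interpolation=cv2.INTER_CUBIC))
```

```text
[0.55623965 0.37796295 0.25161478] [ 0.46432241 -0.09690997 -0.40105283] 0.9978988589144971
```

View pics/t7c.png

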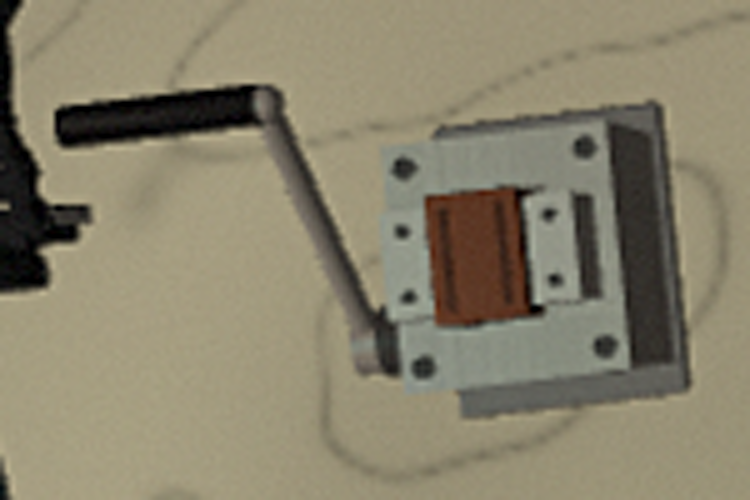

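The top view shows the lever at rest, unchanged from the start, and the block fully in view between the cheeks, crop corners (427,197), (518,188), (530,314), (437,325).

Run:
```python
from h import *
i=cv2.imread("pics/t7.png")[215:315,80:230]
hsv=cv2.cvtColor(i,cv2.COLOR_BGR2HSV);m=cv2.inRange(hsv,(0,120,40),(14,255,255))
m=cv2.morphologyEx(m,cv2.MORPH_CLOSE,np.ones((5,5)))
cs=max(cv2.findContours(m,0,1)[0],key=cv2.contourArea);r=cv2.minAreaRect(cs);print(r)
p=ray(T,np.array(r[0])+[80,215],.147)[0];print("mask centre",p)
e=ray(T,crop([(427,197),(518,188),(530,314),(437,325)],5,80,215),.147);print(e.mean(0),[np.linalg.norm(e[k]-e[k-1]).round(4) for k in range(4)])
for a,b in((3,0),(2,1)):
    v=e[b]-e[a];print(np.degrees(np.arctan2(v[1],v[0])))
a=np.radians(7.1);go(np.r_[e.mean(0)[:2],.25],(np.cos(a),np.sin(a),0))
```

```text
((94.95281982421875, 51.00450134277344), (25.882884979248047, 18.298154830932617), 84.5596694946289)
mask centre [0.49930277 0.2464886  0.147     ]
[0.49978619 0.24598283 0.147     ] [np.float64(0.0544), np.float64(0.0388), np.float64(0.0537), np.float64(0.0396)]
6.489008820914105
7.330882190434055
tcp [0.5554 0.3775 0.2496] dxyz [-7.15 12.37 -0.05] turn 0.0
```

{"name": "drive_tool", "arguments": {
  "commands": [
    {"dx": -2,"dy": 3,"dz": 0,"turn": 0,"gripper": 0},
    {"dx": -4,"dy": 7,"dz": 0,"turn": 0,"gripper": 0},
    {"dx": -6,"dy": 10.5,"dz": 0,"turn": 0,"gripper": 0},
    {"dx": -7.15,"dy": 12.35,"dz": 0,"turn": 0,"gripper": 0},
    {"dx": -7.15,"dy": 12.35,"dz": 0,"turn": 0,"gripper": 0},
    {"dx": -7.15,"dy": 12.35,"dz": 0,"turn": 0,"gripper": 0}
  ]
}}

```text
time_s: 11.5
eef_pos: [0.4996, 0.2465, 0.2488]
eef_rot: [-0.0, 0.998, 0.062, -0.001]
wrist_force: [1.0, 0.7, -0.5]
opening: 0.999
```

Run:
```python
from h import *
a=np.radians(7.1);go((.4996,.246,.121),(np.cos(a),np.sin(a),0))
c=ctrl.camera("wrist");cv2.imwrite("pics/w7.png",c["image"][:,:,::-1]);print(proj(c,[(.4996,.246,.147)]))
```

```text
tcp [0.4996 0.2465 0.2488] dxyz [1.000e-02 5.000e-02 1.278e+01] turn 0.0
[[317.71175268 236.93191884]]
```

View pics/w7.png

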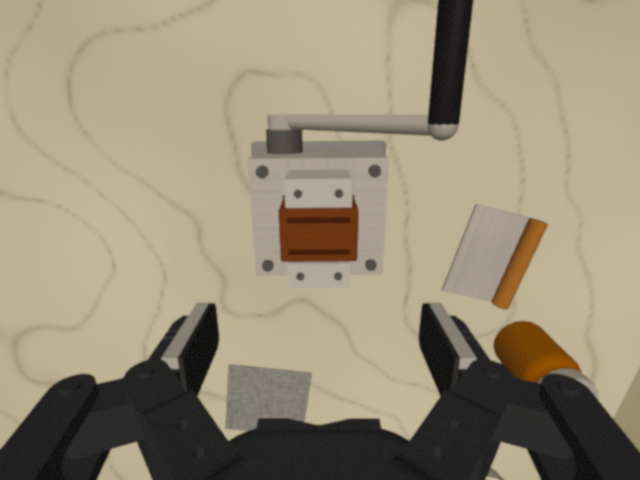

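The block is centred between the fingers at (318,234) against a prediction of (318,237), square to the jaws, and the lever is clear of the fingers. Descending to grip.

{"name": "drive_tool", "arguments": {
  "commands": [
    {"dx": 0,"dy": 0,"dz": 4,"turn": 0,"gripper": 0},
    {"dx": 0,"dy": 0,"dz": 8,"turn": 0,"gripper": 0},
    {"dx": 0,"dy": 0,"dz": 10.5,"turn": 0,"gripper": 0},
    {"dx": 0,"dy": 0,"dz": 12,"turn": 0,"gripper": 0},
    {"dx": 0,"dy": 0,"dz": 12.7,"turn": 0,"gripper": 0},
    {"dx": 0,"dy": 0,"dz": 12.7,"turn": 0,"gripper": 0.1},
    {"dx": 0,"dy": 0,"dz": 12.7,"turn": 0,"gripper": 0.2},
    {"dx": 0,"dy": 0,"dz": 12.7,"turn": 0,"gripper": 0.3},
    {"dx": 0,"dy": 0,"dz": 12.7,"turn": 0,"gripper": 0.5},
    {"dx": 0,"dy": 0,"dz": 12.7,"turn": 0,"gripper": 1},
    {"dx": 0,"dy": 0,"dz": 12.7,"turn": 0,"gripper": 1},
    {"dx": 0,"dy": 0,"dz": 12.7,"turn": 0,"gripper": 1}
  ]
}}

```text
time_s: 13.05
eef_pos: [0.5005, 0.2463, 0.1238]
eef_rot: [-0.0, 0.998, 0.062, 0.001]
wrist_force: [0.1, -0.7, 5.8]
opening: 0.643
```

Run:
```python
from h import *
o,R=tool();print(o["eef_pos"],o["wrist_force"],o["opening"])
c=ctrl.camera("wrist");cv2.imwrite("pics/w8.png",c["image"][:,:,::-1])
```

```text
[0.50045735 0.2463069  0.12379293] [ 0.07191468 -0.66951293  5.84842227] 0.6428929258152088
```

View pics/w8.png

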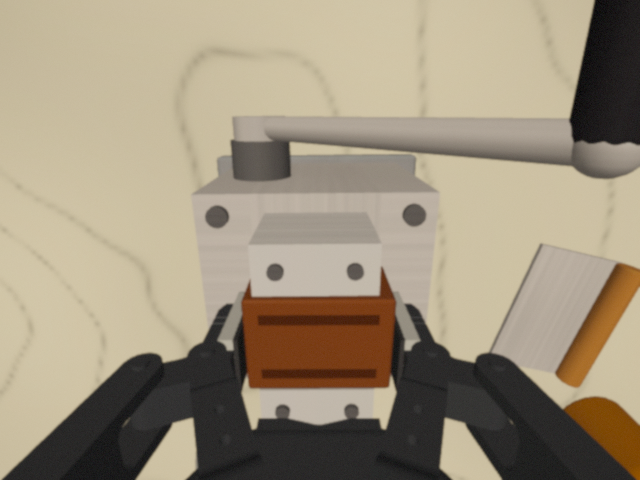

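The block is gripped by its ends (opening 0.643, about 55 mm) and fills the space between the pads at (245–392,300–385). Lifting it.

{"name": "drive_tool", "arguments": {
  "commands": [
    {"dx": 0,"dy": 0,"dz": -0.5,"turn": 0,"gripper": 1},
    {"dx": 0,"dy": 0,"dz": -1.5,"turn": 0,"gripper": 1},
    {"dx": 0,"dy": 0,"dz": -3,"turn": 0,"gripper": 1},
    {"dx": 0,"dy": 0,"dz": -5,"turn": 0,"gripper": 1},
    {"dx": 0,"dy": 0,"dz": -7,"turn": 0,"gripper": 1},
    {"dx": 0,"dy": 0,"dz": -8,"turn": 0,"gripper": 1},
    {"dx": 0,"dy": 0,"dz": -8,"turn": 0,"gripper": 1}
  ]
}}

```text
time_s: 13.98
eef_pos: [0.5002, 0.2463, 0.2039]
eef_rot: [-0.0, 0.998, 0.062, 0.001]
wrist_force: [0.4, -0.1, -0.7]
opening: 0.642
```

Run:
```python
from h import *
o,R=tool();print(o["eef_pos"],o["wrist_force"],o["opening"],o["q"])
i=cv2.imread("pics/top0.png");m=cv2.inRange(cv2.cvtColor(i,cv2.COLOR_BGR2HSV),(0,0,70),(179,40,125))[240:325,280:355]
cs=max(cv2.findContours(m,0,1)[0],key=cv2.contourArea);r=cv2.minAreaRect(cs);print(r);mc=ray(T,np.array(r[0])+[280,240],.003)[0];print(mc)
a=np.radians(96);go(np.r_[mc[:2],.2],(np.cos(a),np.sin(a),0))
c=ctrl.camera("wrist");cv2.imwrite("pics/w9.png",c["image"][:,:,::-1])
```

```text
[0.50024012 0.24630561 0.20387361] [ 0.41370968 -0.06509135 -0.69051297] 0.6419846638183309 [2.44641155e-01 1.75099663e-01 1.68799071e+00 3.17298829e-05
 1.27649424e+00 1.20237137e-01]
((35.5, 43.0), (46.0, 45.0), 90.0)
[ 0.46525986 -0.05028197  0.003     ]
tcp [0.5002 0.2463 0.2039] dxyz [-7.15 29.    0.37] turn -88.9
```

View pics/w9.png

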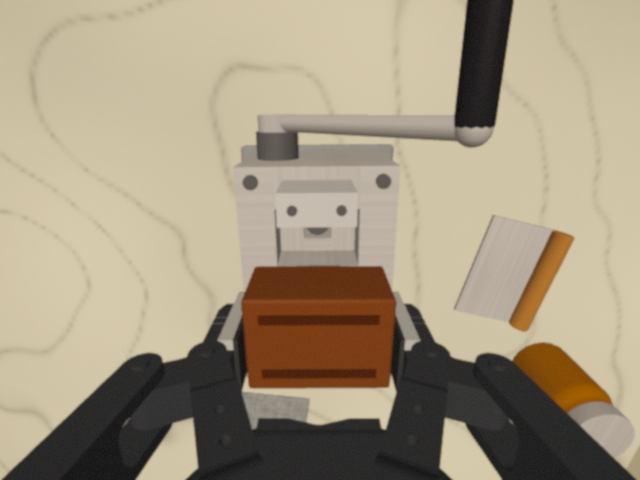

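The block is out, level in the fingers at (245–392,268–385), and the cavity below is empty. Carrying it to the mat with a quarter turn.

{"name": "drive_tool", "arguments": {
  "commands": [
    {"dx": -0.3,"dy": 1,"dz": 0,"turn": -4,"gripper": 1},
    {"dx": -0.8,"dy": 3.5,"dz": 0,"turn": -12,"gripper": 1},
    {"dx": -1.6,"dy": 6.5,"dz": 0,"turn": -21,"gripper": 1},
    {"dx": -2.4,"dy": 9.5,"dz": 0,"turn": -30,"gripper": 1},
    {"dx": -3.2,"dy": 12.5,"dz": 0,"turn": -39,"gripper": 1},
    {"dx": -4,"dy": 15.5,"dz": 0,"turn": -48,"gripper": 1},
    {"dx": -4.8,"dy": 18.5,"dz": 0,"turn": -57,"gripper": 1},
    {"dx": -5.6,"dy": 21.5,"dz": 0,"turn": -66,"gripper": 1},
    {"dx": -6.3,"dy": 24.5,"dz": 0,"turn": -75,"gripper": 1},
    {"dx": -6.8,"dy": 27,"dz": 0.2,"turn": -83,"gripper": 1},
    {"dx": -7.1,"dy": 28.6,"dz": 0.4,"turn": -88,"gripper": 1},
    {"dx": -7.15,"dy": 29,"dz": 0.4,"turn": -89,"gripper": 1},
    {"dx": -7.15,"dy": 29,"dz": 0.4,"turn": -89,"gripper": 1},
    {"dx": -7.15,"dy": 29,"dz": 0.4,"turn": -89,"gripper": 1}
  ]
}}

```text
time_s: 15.78
eef_pos: [0.4647, -0.0498, 0.1986]
eef_rot: [-0.0, 0.668, 0.744, 0.0]
wrist_force: [0.2, 0.0, -0.3]
opening: 0.642
```

Run:
```python
from h import *
o,R=tool();print(o["eef_pos"],o["wrist_force"],o["opening"],o["q"])
a=np.radians(96);go((.4653,-.0503,.011),(np.cos(a),np.sin(a),0))
c=ctrl.camera("wrist");cv2.imwrite("pics/w10.png",c["image"][:,:,::-1])
```

```text
[ 0.46469445 -0.04980947  0.19863915] [ 0.23547623  0.00255816 -0.32004757] 0.6416710755014274 [-3.61739653e-01 -2.20555236e-02  1.91057834e+00  2.37946954e-04
  1.25347265e+00 -2.03927347e+00]
tcp [ 0.4647 -0.0498  0.1986] dxyz [-0.06  0.06 18.76] turn 0.1
```

View pics/w10.png

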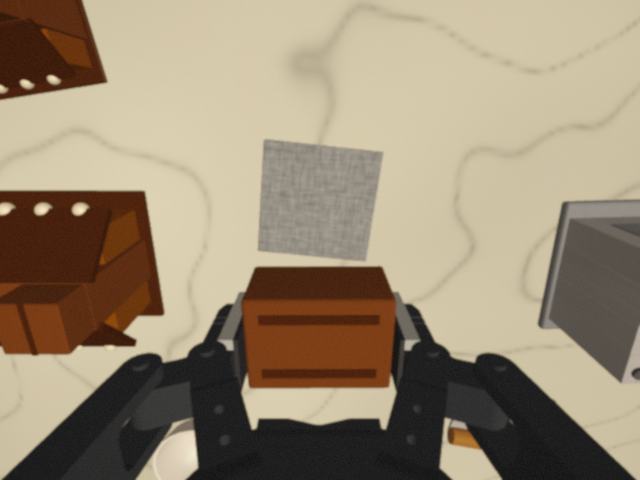

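The mat lies at (320,200) in the tilted view, consistent with being under the block, and the block is still level. Lowering it, slowly at the end.

{"name": "drive_tool", "arguments": {
  "commands": [
    {"dx": 0,"dy": 0,"dz": 3,"turn": 0,"gripper": 1},
    {"dx": 0,"dy": 0,"dz": 7,"turn": 0,"gripper": 1},
    {"dx": 0,"dy": 0,"dz": 11,"turn": 0,"gripper": 1},
    {"dx": 0,"dy": 0,"dz": 14.5,"turn": 0,"gripper": 1},
    {"dx": 0,"dy": 0,"dz": 16.8,"turn": 0,"gripper": 1},
    {"dx": 0,"dy": 0,"dz": 17.8,"turn": 0,"gripper": 1},
    {"dx": 0,"dy": 0,"dz": 18.3,"turn": 0,"gripper": 1},
    {"dx": 0,"dy": 0,"dz": 18.6,"turn": 0,"gripper": 1},
    {"dx": 0,"dy": 0,"dz": 18.8,"turn": 0,"gripper": 1},
    {"dx": 0,"dy": 0,"dz": 18.9,"turn": 0,"gripper": 1},
    {"dx": 0,"dy": 0,"dz": 18.9,"turn": 0,"gripper": 1}
  ]
}}

```text
time_s: 17.2
eef_pos: [0.4649, -0.0506, 0.01]
eef_rot: [0.0, 0.668, 0.744, 0.0]
wrist_force: [-0.2, -1.0, -0.9]
opening: 0.644
```

Run:
```python
from h import *
o,R=tool();print(o["eef_pos"],o["wrist_force"],o["opening"])
```

```text
[ 0.46493889 -0.05055483  0.01002586] [-0.2070233  -1.0244033  -0.86900523] 0.6444419229151785
```

{"name": "drive_tool", "arguments": {
  "commands": [
    {"dx": 0,"dy": 0,"dz": 0.1,"turn": 0,"gripper": 1},
    {"dx": 0,"dy": 0,"dz": 0.2,"turn": 0,"gripper": 1},
    {"dx": 0,"dy": 0,"dz": 0.2,"turn": 0,"gripper": 1},
    {"dx": 0,"dy": 0,"dz": 0.2,"turn": 0,"gripper": 1}
  ]
}}

```text
time_s: 17.7
eef_pos: [0.465, -0.0506, 0.0096]
eef_rot: [0.0, 0.668, 0.744, -0.0]
wrist_force: [-9.5, 2.8, 22.5]
opening: 0.649
```

Contact: 22 N upwards, so the block is standing on the mat. I'll back off slightly, open, and rise.

{"name": "drive_tool", "arguments": {
  "commands": [
    {"dx": 0,"dy": 0,"dz": -0.15,"turn": 0,"gripper": 1},
    {"dx": 0,"dy": 0,"dz": -0.15,"turn": 0,"gripper": 0.3},
    {"dx": 0,"dy": 0,"dz": -0.15,"turn": 0,"gripper": 0.2},
    {"dx": 0,"dy": 0,"dz": -0.15,"turn": 0,"gripper": 0},
    {"dx": 0,"dy": 0,"dz": -0.15,"turn": 0,"gripper": 0},
    {"dx": 0,"dy": 0,"dz": -0.15,"turn": 0,"gripper": 0},
    {"dx": 0,"dy": 0,"dz": -3,"turn": 0,"gripper": 0},
    {"dx": 0,"dy": 0,"dz": -8,"turn": 0,"gripper": 0},
    {"dx": 0,"dy": 0,"dz": -12,"turn": 0,"gripper": 0},
    {"dx": 0,"dy": 0,"dz": -12,"turn": 9,"gripper": 0},
    {"dx": 0,"dy": 0,"dz": -12,"turn": 19,"gripper": 0},
    {"dx": 0,"dy": 0,"dz": -12,"turn": 29,"gripper": 0},
    {"dx": 0,"dy": 0,"dz": -12,"turn": 39,"gripper": 0},
    {"dx": 0,"dy": 0,"dz": -12,"turn": 49,"gripper": 0},
    {"dx": 0,"dy": 0,"dz": -12,"turn": 59,"gripper": 0},
    {"dx": 0,"dy": 0,"dz": -12,"turn": 69,"gripper": 0},
    {"dx": 0,"dy": 0,"dz": -12,"turn": 79,"gripper": 0},
    {"dx": 0,"dy": 0,"dz": -12,"turn": 90,"gripper": 0},
    {"dx": 0,"dy": 0,"dz": -12,"turn": 90,"gripper": 0},
    {"dx": 0,"dy": 0,"dz": -12,"turn": 90,"gripper": 0}
  ]
}}

```text
time_s: 20.2
eef_pos: [0.4647, -0.0505, 0.1278]
eef_rot: [-0.0, 0.998, 0.055, -0.0]
wrist_force: [-0.9, 0.2, -0.0]
opening: 1.005
```

Run:
```python
from h import *
o,R=tool();print(o["eef_pos"],o["wrist_force"],o["opening"])
c=ctrl.camera("wrist");cv2.imwrite("pics/w11.png",c["image"][:,:,::-1]);print(proj(c,[(.465,-.0506,.033)]))
m=cv2.inRange(cv2.cvtColor(c["image"],cv2.COLOR_RGB2HSV),(0,120,60),(16,255,255));m[:,:200]=0;m[:,430:]=0
cs=max(cv2.findContours(m,0,1)[0],key=cv2.contourArea);r=cv2.minAreaRect(cs);print(r,cv2.boundingRect(cs));np.save("c.npy",cs)
```

```text
[ 0.46468502 -0.05046116  0.12775291] [-0.92574436  0.19243887 -0.03427912] 1.0050920822930023
[[318.00120845 239.88617373]]
((317.5, 233.5), (83.0, 57.0), 90.0) (289, 192, 58, 84)
```

View pics/w11.png

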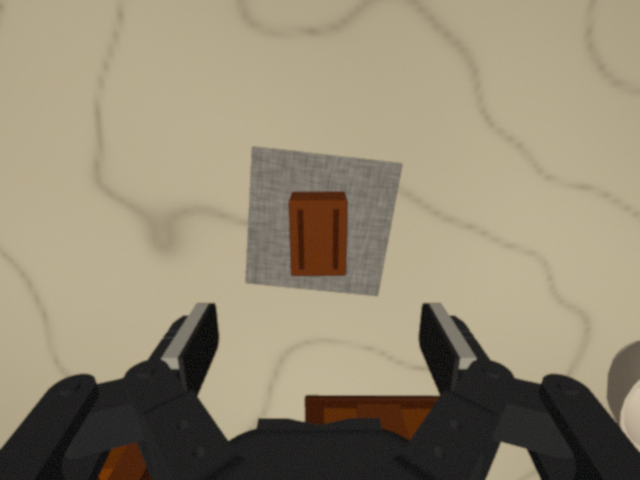

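The block sits flat on the mat, top face centre about (318,238) against (318,240) predicted, square to the jaws, now across its 40 mm width. Gripping it.

{"name": "drive_tool", "arguments": {
  "commands": [
    {"dx": 0,"dy": 0,"dz": 4,"turn": 0,"gripper": 0},
    {"dx": 0,"dy": 0,"dz": 8,"turn": 0,"gripper": 0},
    {"dx": 0,"dy": 0,"dz": 10.5,"turn": 0,"gripper": 0},
    {"dx": 0,"dy": 0,"dz": 11.4,"turn": 0,"gripper": 0.1},
    {"dx": 0,"dy": 0,"dz": 11.4,"turn": 0,"gripper": 0.3},
    {"dx": 0,"dy": 0,"dz": 11.4,"turn": 0,"gripper": 0.45},
    {"dx": 0,"dy": 0,"dz": 11.4,"turn": 0,"gripper": 0.6},
    {"dx": 0,"dy": 0,"dz": 11.4,"turn": 0,"gripper": 1},
    {"dx": 0,"dy": 0,"dz": 11.4,"turn": 0,"gripper": 1},
    {"dx": 0,"dy": 0,"dz": 11.4,"turn": 0,"gripper": 1},
    {"dx": 0,"dy": 0,"dz": 11.4,"turn": 0,"gripper": 1}
  ]
}}

```text
time_s: 21.62
eef_pos: [0.4661, -0.0509, 0.0152]
eef_rot: [0.001, 0.999, 0.054, 0.001]
wrist_force: [0.1, 0.4, 6.8]
opening: 0.457
```

Run:
```python
from h import *
o,R=tool();print(o["eef_pos"],o["wrist_force"],o["opening"])
```

```text
[ 0.46609181 -0.05094838  0.01520924] [0.12238941 0.38094514 6.8435652 ] 0.4569730583165259
```

{"name": "drive_tool", "arguments": {
  "commands": [
    {"dx": 0,"dy": 0,"dz": -0.7,"turn": 0,"gripper": 1},
    {"dx": 0,"dy": 0,"dz": -3,"turn": 0,"gripper": 1},
    {"dx": 0,"dy": 0,"dz": -7,"turn": 0,"gripper": 1},
    {"dx": 0,"dy": 0,"dz": -12,"turn": 0,"gripper": 1},
    {"dx": 0,"dy": 0,"dz": -17,"turn": 0,"gripper": 1},
    {"dx": 0,"dy": 0,"dz": -20,"turn": 0,"gripper": 1},
    {"dx": 0,"dy": 0,"dz": -21,"turn": 0,"gripper": 1},
    {"dx": 0,"dy": 0,"dz": -21,"turn": 0,"gripper": 1}
  ]
}}

```text
time_s: 22.62
eef_pos: [0.4646, -0.0504, 0.2236]
eef_rot: [0.0, 0.999, 0.053, 0.0]
wrist_force: [-0.2, -0.9, -1.0]
opening: 0.455
```

Run:
```python
from h import *
o,R=tool();print(o["eef_pos"],o["wrist_force"],o["opening"],o["q"])
a=np.radians(6.03);go((.547,-.2928,.225),(np.cos(a),np.sin(a),0))
c=ctrl.camera("wrist");cv2.imwrite("pics/w12.png",c["image"][:,:,::-1])
for z in(.1,.13):print(proj(c,[(.547,-.2928,z)]))
```

```text
[ 0.46459882 -0.05041823  0.22364252] [-0.22585888 -0.88475034 -0.96165869] 0.45484946543506893 [-3.62903885e-01 -5.10233420e-02  1.88517415e+00 -2.10767887e-05
  1.30717664e+00 -4.69878887e-01]
tcp [ 0.4646 -0.0504  0.2236] dxyz [ 5.6  24.98 -0.13] turn 0.1
[[373.88887738 464.50584873]]
[[378.74057597 495.39864785]]
```

View pics/w12.png

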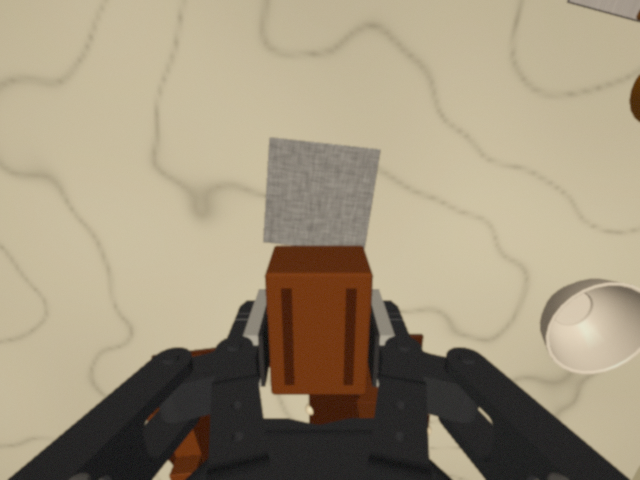

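The block is held across its width at (268–372,247–393), upright and square. Moving over the house.

{"name": "drive_tool", "arguments": {
  "commands": [
    {"dx": 0.3,"dy": 1.2,"dz": -0.1,"turn": 0,"gripper": 1},
    {"dx": 0.8,"dy": 4,"dz": -0.1,"turn": 0,"gripper": 1},
    {"dx": 1.6,"dy": 7.5,"dz": -0.1,"turn": 0,"gripper": 1},
    {"dx": 2.4,"dy": 11,"dz": -0.1,"turn": 0,"gripper": 1},
    {"dx": 3.2,"dy": 14.5,"dz": -0.1,"turn": 0,"gripper": 1},
    {"dx": 4.0,"dy": 18,"dz": -0.1,"turn": 0,"gripper": 1},
    {"dx": 4.7,"dy": 21.5,"dz": -0.1,"turn": 0,"gripper": 1},
    {"dx": 5.3,"dy": 24,"dz": -0.1,"turn": 0,"gripper": 1},
    {"dx": 5.6,"dy": 25,"dz": -0.1,"turn": 0,"gripper": 1},
    {"dx": 5.6,"dy": 25,"dz": -0.1,"turn": 0,"gripper": 1},
    {"dx": 5.6,"dy": 25,"dz": -0.1,"turn": 0,"gripper": 1}
  ]
}}

```text
time_s: 24.05
eef_pos: [0.5468, -0.2921, 0.2243]
eef_rot: [-0.0, 0.999, 0.054, -0.0]
wrist_force: [0.7, -0.0, -1.0]
opening: 0.456
```

Run:
```python
from h import *
o,R=tool();print(o["eef_pos"],o["wrist_force"],o["opening"])
a=np.radians(6.03);go((.547,-.2928,.15),(np.cos(a),np.sin(a),0))
c=ctrl.camera("wrist");cv2.imwrite("pics/w13.png",c["image"][:,:,::-1])
c=ctrl.camera("scene");cv2.imwrite("pics/s13.png",cv2.resize(c["image"][230:350,180:320,::-1],None,fx=5,fy=5,interpolation=cv2.INTER_CUBIC))
```

```text
[ 0.54681123 -0.29214308  0.22431174] [ 0.71762187 -0.01460898 -1.0042826 ] 0.456019817015943
tcp [ 0.5468 -0.2921  0.2243] dxyz [0.02 0.07 7.43] turn 0.1
```

View pics/w13.png

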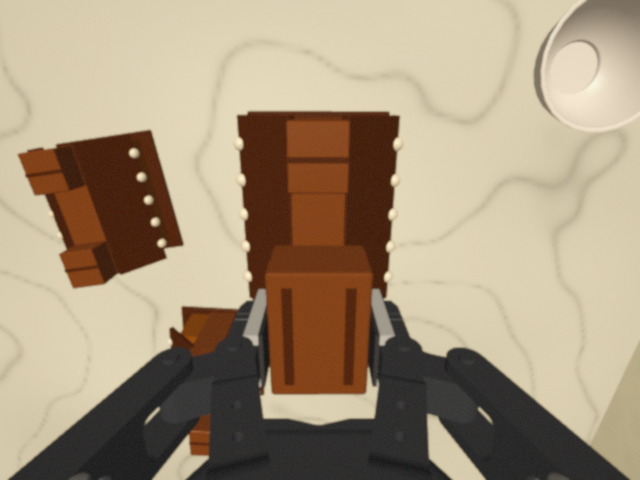

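View pics/s13.png

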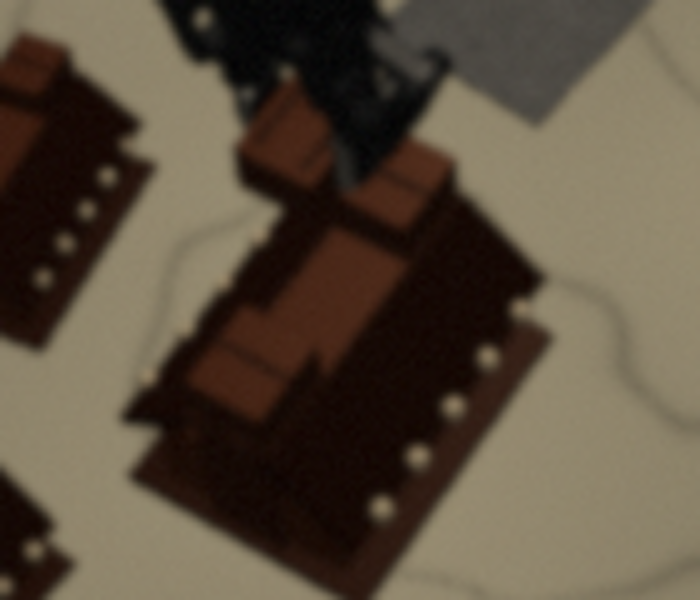

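The wrist view shows the ridge in line with the held block (ridge block at columns 287–349, held block at 268–372, both centred at 318). The gap-side edge of the +y ridge block is at row 192. I'll check the gap centre from that edge.

Run:
```python
from h import *
c=ctrl.camera("wrist")
p=ray(c,[(288,192),(348.5,192),(286.5,121),(350,121)],.13);print(p.round(4),np.linalg.norm(p[0]-p[1]))
a=np.radians(6.03);ex=np.array([np.cos(a),np.sin(a),0]);ey=np.array([-ex[1],ex[0],0])
print("gap from edge",(p[:2].mean(0)-.034*ey).round(4),"from outer",(p[2:].mean(0)-.08*ey).round(4))
v=(p[2:].mean(0)-p[:2].mean(0));print(np.degrees(np.arctan2(v[1],v[0])))
```

```text
[[ 0.524  -0.2609  0.13  ]
 [ 0.5637 -0.2566  0.13  ]
 [ 0.5195 -0.2164  0.13  ]
 [ 0.5586 -0.2121  0.13  ]] 0.03995018994819876
gap from edge [ 0.5474 -0.2926  0.13  ] from outer [ 0.5474 -0.2938  0.13  ]
96.1884395192966
```

The two views agree to about 1 mm: gap centre (0.547, −0.293), yaw 96°. Lowering.

{"name": "drive_tool", "arguments": {
  "commands": [
    {"dx": 0.03,"dy": 0.08,"dz": 2,"turn": 0,"gripper": 1},
    {"dx": 0.03,"dy": 0.08,"dz": 5,"turn": 0,"gripper": 1},
    {"dx": 0.03,"dy": 0.08,"dz": 7.5,"turn": 0,"gripper": 1},
    {"dx": 0.03,"dy": 0.08,"dz": 9,"turn": 0,"gripper": 1},
    {"dx": 0.03,"dy": 0.08,"dz": 10,"turn": 0,"gripper": 1},
    {"dx": 0.03,"dy": 0.08,"dz": 10.6,"turn": 0,"gripper": 1},
    {"dx": 0.03,"dy": 0.08,"dz": 10.9,"turn": 0,"gripper": 1},
    {"dx": 0.03,"dy": 0.08,"dz": 11.1,"turn": 0,"gripper": 1},
    {"dx": 0.03,"dy": 0.08,"dz": 11.1,"turn": 0,"gripper": 1}
  ]
}}

```text
time_s: 25.32
eef_pos: [0.5477, -0.294, 0.1142]
eef_rot: [0.0, 0.999, 0.053, 0.0]
wrist_force: [-0.2, -0.2, -0.8]
opening: 0.46
```

Run:
```python
from h import *
o,R=tool();print(o["eef_pos"],o["wrist_force"],o["opening"])
a=np.radians(6.1);go((.5472,-.2930,.112),(np.cos(a),np.sin(a),0))
c=ctrl.camera("wrist");cv2.imwrite("pics/w14.png",c["image"][:,:,::-1])
```

```text
[ 0.54766569 -0.29397524  0.11416927] [-0.21731587 -0.21481021 -0.82558576] 0.4598670936161172
tcp [ 0.5477 -0.294   0.1142] dxyz [-0.04 -0.1   0.22] turn 0.0
```

View pics/w14.png

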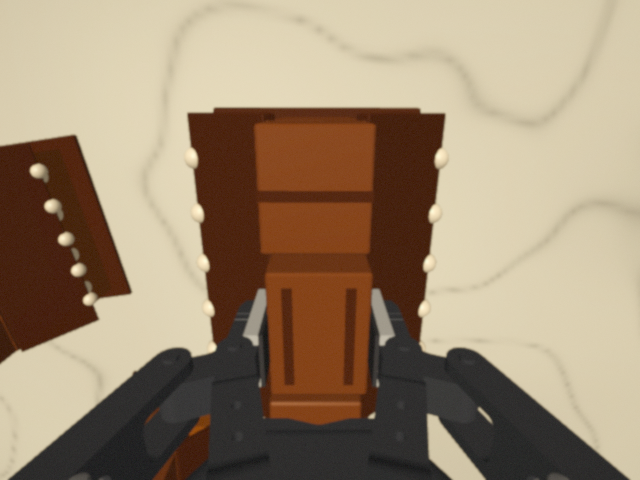

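The block is between the two ridge blocks, which show at (258–372,122–253) and (270–360,400), and it is in line with them. No contact yet; the underside is about 2 mm above the beam. Lowering gently to contact.

{"name": "drive_tool", "arguments": {
  "commands": [
    {"dx": 0,"dy": -0.08,"dz": 0.1,"turn": 0,"gripper": 1},
    {"dx": 0,"dy": -0.08,"dz": 0.2,"turn": 0,"gripper": 1},
    {"dx": 0,"dy": -0.08,"dz": 0.25,"turn": 0,"gripper": 1},
    {"dx": 0,"dy": -0.08,"dz": 0.25,"turn": 0,"gripper": 1}
  ]
}}

```text
time_s: 25.88
eef_pos: [0.5475, -0.293, 0.1122]
eef_rot: [0.0, 0.999, 0.054, 0.0]
wrist_force: [-2.9, 2.1, 4.4]
opening: 0.456
```

Contact at 4 N with TCP z 0.112, as predicted for the block seated on the beam. Releasing gradually and rising.

{"name": "drive_tool", "arguments": {
  "commands": [
    {"dx": 0,"dy": 0,"dz": 0.05,"turn": 0,"gripper": 1},
    {"dx": 0,"dy": 0,"dz": 0,"turn": 0,"gripper": 0.5},
    {"dx": 0,"dy": 0,"dz": 0,"turn": 0,"gripper": 0.4},
    {"dx": 0,"dy": 0,"dz": 0,"turn": 0,"gripper": 0.3},
    {"dx": 0,"dy": 0,"dz": 0,"turn": 0,"gripper": 0.2},
    {"dx": 0,"dy": 0,"dz": 0,"turn": 0,"gripper": 0.2},
    {"dx": 0,"dy": 0,"dz": 0,"turn": 0,"gripper": 0.2},
    {"dx": 0,"dy": 0,"dz": -1,"turn": 0,"gripper": 0.2},
    {"dx": 0,"dy": 0,"dz": -4,"turn": 0,"gripper": 0.2},
    {"dx": 0,"dy": 0,"dz": -9,"turn": 0,"gripper": 0},
    {"dx": 0,"dy": 0,"dz": -14,"turn": 0,"gripper": 0},
    {"dx": 0,"dy": 0,"dz": -14,"turn": 0,"gripper": 0}
  ]
}}

```text
time_s: 27.38
eef_pos: [0.5498, -0.2949, 0.258]
eef_rot: [0.004, 0.999, 0.054, 0.004]
wrist_force: [-0.3, 0.9, -0.3]
opening: 0.996
```

Run:
```python
from h import *
o,R=tool();print(o["eef_pos"],o["wrist_force"],o["opening"])
c=ctrl.camera("wrist");cv2.imwrite("pics/w15.png",c["image"][:,:,::-1])
print("gap ctr top",proj(c,[(.5472,-.293,.13)]))
```

```text
[ 0.54979812 -0.29486581  0.25804887] [-0.31451589  0.85248206 -0.25259202] 0.9956580800502643
gap ctr top [[313.34256293 221.14249343]]
```

View pics/w15.png

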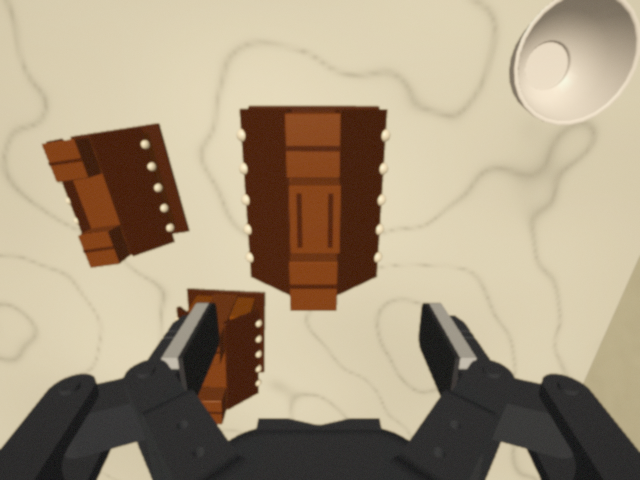

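The block lies in the gap in line with both ridge blocks, its top face about (315,220) against the gap centre's (313,221). Final check of position, lever and bystanders.

{"name": "drive_tool", "arguments": {
  "commands": [
    {"dx": -3,"dy": 0,"dz": -2,"turn": 0,"gripper": 0},
    {"dx": -6,"dy": 0,"dz": -3,"turn": 0,"gripper": 0},
    {"dx": -10,"dy": 0,"dz": -3,"turn": 0,"gripper": 0},
    {"dx": -14,"dy": 0,"dz": -3,"turn": 0,"gripper": 0},
    {"dx": -14,"dy": 0,"dz": -3,"turn": 0,"gripper": 0},
    {"dx": -14,"dy": 0,"dz": -3,"turn": 0,"gripper": 0}
  ]
}}

```text
time_s: 28.18
eef_pos: [0.4082, -0.3078, 0.2806]
eef_rot: [-0.0, 0.999, 0.053, -0.0]
wrist_force: [0.1, 0.9, -0.1]
opening: 0.998
```

Run:
```python
from h import *
c=ctrl.camera("top");i=c["image"][:,:,::-1];cv2.imwrite("pics/t16.png",i)
cv2.imwrite("pics/t16c.png",cv2.convertScaleAbs(cv2.resize(i[205:295,370:480],None,fx=6,fy=6,interpolation=cv2.INTER_CUBIC),alpha=1.8))
c=ctrl.camera("scene");cv2.imwrite("pics/s16.png",cv2.resize(c["image"][230:350,180:320,::-1],None,fx=5,fy=5,interpolation=cv2.INTER_CUBIC))
d=cv2.absdiff(i,cv2.imread("pics/top0.png")).max(2)
for n,(x0,y0,x1,y1) in dict(bowl=(330,125,390,185),jar=(240,125,280,170),scraper=(185,155,245,205),lever=(85,225,165,295)).items(): print(n,(d[y0:y1,x0:x1]>30).sum())
```

```text
bowl 0
jar 0
scraper 0
lever 0
```

View pics/t16c.png

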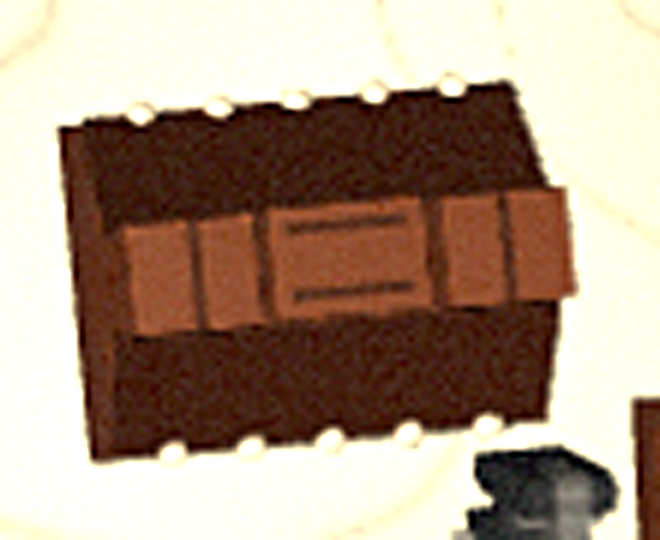

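View pics/s16.png

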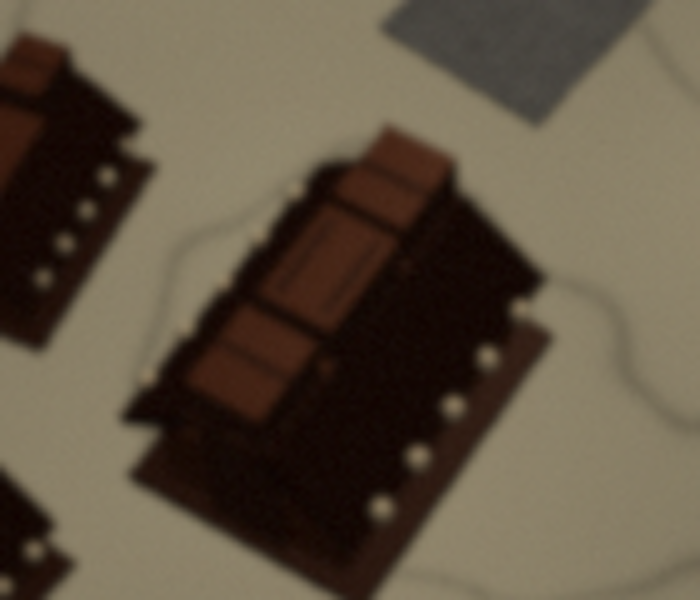

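The block (top crop (268–433,197–320), centre about (350,259)) lies flush, lines up, and in line with its neighbours, with even gaps on both sides. The outer-corner mean of the ridge is (350,261). The lever, bowl, jar and scraper areas show no pixel change from the start. Handing in.

```bash
python3 -c "
from bench import ctrl
print(ctrl.hand_in())"
```

```text
the job is handed in; nothing more can be done
None
```

I handed the job in at about 28 s with the chocolate block in the gap of the largest house's ridge; hand-in reports no verdict.

- **Lever:** I pulled it to its stop, shown by a force jump to 28 N and its position in the picture (about 1.0 rad). I then eased it back in about 3.3 s, gripped all the way, and let go only at rest.
- **Block:** I took it off the catches by its ends, set it on the mat, and gripped it again across its width. I lowered it into the gap until it touched at about 4 N, then opened the fingers gradually.
- **Last checks:**
  - The block lies flush and in line with both ridge blocks, lines up, with its centre within about 1–2 mm of the gap's centre by eye in the top and wrist views.
  - The lever, bowl, jar and scraper areas show no change from the start in the top view.
  - The gripper is open and clear of everything.
- **What went wrong or disagreed:** My first move call was refused because rows were missing keys, and nothing moved. During the pull the tool crept about 5 mm up relative to the handle and the vertical wrist force reached 24 N, which I relieved before finishing the stroke. No final check failed.

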